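Load a slide carrier under the stage clip

TASK

Load the slide carrier into the viewing stage: press the clip's long bar down with one fingertip so that its jaw opens, and while holding it open push the carrier along its track with the other fingertip until it is fully home against the end stop. Only then let the clip go, so that its jaw closes on top of the carrier. Only press and push, do not pick the carrier up or let the jaw scrape along it, and leave the things standing round the stage alone.

Things in the scene. Friction and masses are not known exactly. Their poses are not given: they have to be found in the camera images.
- stage: Grey viewing stage, fixed, 190 x 126 mm, deck 24 mm high. Origin on the worktop under the track's middle line; x = push direction, y to the side of the clip's bar, z up. Spans x -105 to 85, y -36 to 90 mm. Track: deck between two rails (inner faces y = +-28, 5 mm thick, tops z = 31 mm). Hinge lugs at y = 34 to 44, tops z = 43 mm. Its x is turned up to 0.4 rad from the robot's x.
- slide_carrier: White loose plate with a glass slide, 80 (x) x 50 (y) x 8 mm, 0.09 kg, in the track on the deck. Origin: centre of underside; x = push direction. At its rear (x = -40 to -34 mm) an upright lip, y = -20 to 20, rises 20 mm above the underside (44 mm over the worktop): push its rear face. Starts with its origin at stage x = -30 to -8 mm; fully home it is at stage x = +35, y about 0 mm.
- clip (a joint): Opening angle of the spring clip, a rocker hinged along stage x at stage y = 38, z = 38 mm. 0 = shut: the nose hangs 3.5 mm over the deck and blocks the carrier. Grows to 0.43 (limit) as the bar is pressed; above 0.22 the nose clears the carrier by 2 mm. Springs back when let go (bar needs 4 N at 0, 9 N at the limit; pressing on beyond the limit only adds drag). Released on the carrier it rests at about 0.15.
- press_bar (a point): Top of the clip's steel press bar, mid length and width. Bar: 170 mm long beside the track and parallel to it (stage x -105 to 65), 30 mm wide (stage y 54 to 84, middle line at 69 mm); press it anywhere along it and slide along while pressing. Middle line's top: 45 mm over the worktop at rest, 34 mm at 0.35 rad. It leans 0.17 rad up outwards at rest, 0.26 rad down outwards at the limit.
- clip_nose (a point): Front lower edge of the nose of the clip's jaw, near stage y = 4 mm. The jaw is 20 mm long (stage x = 45 to 65 mm) and comes across the track from the bar; its top is 44 mm over the worktop when shut.
- end_stop (a point): Middle of the top edge of the end stop's face, stage x = 75, z = 34 mm; the carrier's front edge touches this face when fully home.
- petri_dish: Bystander: clear lidded dish, 89 mm across, 15 mm high, origin at the centre of its underside.
- stain_bottle: Bystander: brown bottle with a black cap, 48 mm across, 104 mm high, origin at the centre of its underside.
- timer: Bystander: small white timer lying flat, 58 x 62 x 18 mm, origin at the centre of its underside.
- control_vial: Bystander: small vial with a screw cap, 24 mm across, 45 mm high, origin at the centre of its underside.
Not all that is in view belongs to the job. Leave any orange or pink look-alike of the slide_carrier alone.

How it is judged:
On the way, in this order (a step that is already met when the one before it is completed fails the run):
1. the clip is held open while the carrier is still in front of its jaw (value of joint clip above 0.22 rad and x of slide_carrier in the frame of stage below 0.008 m), for 0.2 s.
2. the carrier is fully home against the stop while the clip is still held open (value of joint clip above 0.2 rad and x of slide_carrier in the frame of stage above 0.0315 m), for 0.2 s.
At the end, for the whole second after the job is handed in: The carrier lies flat in the track, home against the end stop (within 3.5 mm), at rest, and the released jaw rests on top of it (clip at 0.09 to 0.20 rad) (x of slide_carrier in the frame of stage between 0.0315 and 0.038 m and z of slide_carrier in the frame of stage between 0.022 and 0.027 m and value of joint clip between 0.09 and 0.2 rad and linear speed of slide_carrier below 0.01 m/s and angle between the x axis of slide_carrier and the x axis of stage, either way round below 0.1 rad); the robot touches nothing.
It fails at once if the carrier is lifted off the deck or tipped up (z of slide_carrier in the frame of stage above 0.031 m or angle between slide_carrier's own z axis and vertical above 0.15 rad).
It fails at once if the clip is let go on a carrier that is only part of the way in (x of slide_carrier in the frame of stage between 0.012 and 0.029 m and value of joint clip below 0.19 rad).
It fails at once if a bystander is moved more than 15 mm (distance of any of petri_dish, stain_bottle, timer, control_vial from where it was at the start of the episode above 0.015 m).
It also fails if it takes over 51 s, if anything falls off the work surface, if the arm or the gripper's body presses on something with over 40 N, if the wrist force passes 120 N, or if a joint passes its speed limit or range.

ROBOT

A 7-joint arm with a two-finger parallel gripper is mounted at the origin on a cart in front of the work surface, level with it; the furniture and walls round the work are solid. World frame = base frame: x ahead of the robot, y to its left, z up, the work surface at z = 0. Lengths are in m, angles in rad, forces in N, time in s.
With the tool pointing down it reaches from about 0.425 to 0.925 m from the base axis. Payload 6.8 kg.
Tool frame: the origin (TCP) lies midway between the tips of the shut fingers; the grasp point (between the pads) lies r.grasp_offset behind it (r.grasp_offset is the distance from the TCP to the grasp point, in m); z points along the fingers, y is the direction in which the jaws open and shut (so a half turn about z gives the same grasp; the last joint's range is limited). The gripper opens to 85 mm and grips with 20 to 120 N. Pads are 22 mm wide; open, the fingers measure 114 mm over their backs; the gripper's body (76 mm by 85 mm) begins 54 mm behind the grasp point. The pads swing forward as they close: fully open they stand 13 mm farther back than shut.
Start: joints at [1.069, 0.477, 0.022, 1.555, -0.011, 1.109, -0.083], TCP at [0.259, -0.623, 0.231] pointing down, gripper open.
Joint ranges: [-2.96, 2.96], [-0.34, 2.1], [-1.41, 1.46], [0.24, 2.44], [-1.37, 4.51], [0.17, 1.92], [-2.96, 2.96]. Speed limits (rad/s): [2.39, 2.39, 3.14, 3.14, 3.14, 3.14, 3.14].

INTERFACE

Orientations are given as a rotation vector (axis times angle).
In Python, from bench import r gives the robot as it stands. The module is installed in compiled form; this text tells all that it offers.
- The arm moves only by the tool send_rows, never from a script. Its argument "moves" is one flat list of numbers, 4 for each row, row after row: the shift along the tool's x, y, z in mm, then the turn about the tool's z in degrees. A call has 1 to 8 rows; each row is the pose to reach, as a shift and turn from the pose commanded when the call began, along the tool's axes at that moment; what a row does not reach only later rows make up. A row lasts 1/8 s, in which the tool goes at most 62.5 mm and 10.7 degrees, less where a joint would pass 70% of its speed; a pose out of reach is approached as far as the arm can. A call with a gripper value outside its range is refused whole. "hand" is the closure, from 0 (fully open) to 1 (shut), set as the call begins (left out, the last holds). The fingers move at their own pace and stop on an object; "newtons" is the grip in N (left out, the last holds). Time passes only in rows, so rows that repeat a pose let the fingers close. It gives the time, the measured TCP pose, the force and the opening at its end, in the units of the state.
- r.get_obs(): the state, without advancing time (a new reading comes with each control period).
- r.grab_frame(name): name is "scene" or "side" or "wrist"; returns a dict with "img" (400x640x3 uint8, red, green, blue), "mtx" (3x3 intrinsics, pixels), "world_to_cam" (4x4, takes a point from world to camera coordinates). Camera axes: x right, y up, looking along -z (the intrinsics and any distortion apply to the point x, -y, -z); pixel columns grow to the right and rows downward; lengths in m; the calibration is good to about 2 mm. A picture is of the moment at which its call begins. There is no depth.
- r.hand_in(): hands the job in, once; it reports no verdict.
The state is a dict: "clock": time; "joints": joint angles; "qvel": joint speeds; "tau": joint torques, N m; "tcp_pos": TCP position; "orientation": TCP orientation; "contact_force": force on the tool from outside, world axes, zero at the start; "moment": the same for the moment, N m; "grip_width": finger opening in m.
Only numpy, scipy, OpenCV 4.12 (cv2) and the standard library are available. Lean on these libraries where they do the work, as an engineer would, in place of code of your own. Each camera call takes 0.05 s, during which the arm holds its last target.

## Working session

There is one attempt and no reset: what is moved stays moved. The work goes in short steps, Python scripts to look and compute and a tool call to move; the robot and the scene stay as the last step left them, time stands still between calls to the robot, and variables do not carry over. Pictures are saved under pics/ and viewed, and the job is handed in when it is done.

Besides the shell and the picture viewer there is one more tool, called after ">>>" as name(argument=value, ...) on one line, values as JSON. send_rows: Moves the arm, as the interface text tells. Its arguments: {"type":"object","properties":{"moves":{"type":"array"},"hand":{"type":"number"},"newtons":{"type":"number"}},"required":["moves"]}

```bash
mkdir -p pics; python3 - <<'E'
from bench import r
import cv2
o=r.get_obs()
for k,v in o.items(): print(k,v)
print(r.grasp_offset)
for n in ["scene","side","wrist"]:
    f=r.grab_frame(n); cv2.imwrite(f"pics/a_{n}.png",f["img"][:,:,::-1]); print(n,f["mtx"],f["world_to_cam"],[k for k in f])
E
```

```text
clock 0.0
joints [ 1.06893761  0.47778883  0.02236059  1.55644475 -0.01152941  1.10931397
 -0.08312145]
qvel [-7.12891142e-04 -2.61848239e-05 -9.44411096e-04  4.73636695e-04
  5.94321134e-04 -1.08618166e-03  1.25907830e-03]
tau [-7.58871756e-04 -5.96462774e+01  1.60784885e+00 -2.81205118e+01
  1.24314669e-02  9.21632949e-03  5.04914578e-05]
tcp_pos [ 0.25872644 -0.62280409  0.23033651]
orientation [-3.07918197e+00 -6.14133190e-01  7.42830367e-04]
contact_force [ 0.02939057 -0.15328028  0.65076233]
moment [-0.05275578  0.04137088 -0.00437285]
grip_width 0.08548058345488903
0.0187
scene [[403.10051044   0.         312.97801421]
 [  0.         403.10051044 198.36867741]
 [  0.           0.           1.        ]] [[-0.78146131 -0.62394759  0.0027632   0.29711288]
 [ 0.45825757 -0.57092656  0.68120691 -0.39960573]
 [-0.42345982  0.5336031   0.73208572 -0.75495905]
 [ 0.          0.          0.          1.        ]] ['img', 'mtx', 'world_to_cam']
side [[458.66746969   0.         322.68571029]
 [  0.         458.66746969 193.3672359 ]
 [  0.           0.           1.        ]] [[-0.90420598 -0.42709541 -0.00102897  0.42593126]
 [ 0.19981705 -0.42516058  0.88278629 -0.25940441]
 [-0.37747145  0.79801503  0.46977368 -0.90190563]
 [ 0.          0.          0.          1.        ]] ['img', 'mtx', 'world_to_cam']
wrist [[344.90943527   0.         319.95027566]
 [  0.         344.90943527 191.37010422]
 [  0.           0.           1.        ]] [[ 0.38344598 -0.92356249 -0.00122643 -0.67297021]
 [ 0.89148724  0.37047521 -0.26076543  0.0343083 ]
 [ 0.24128754  0.09889611  0.96540141 -0.37848327]
 [ 0.          0.          0.          1.        ]] ['img', 'mtx', 'world_to_cam']
```

View pics/a_scene.png

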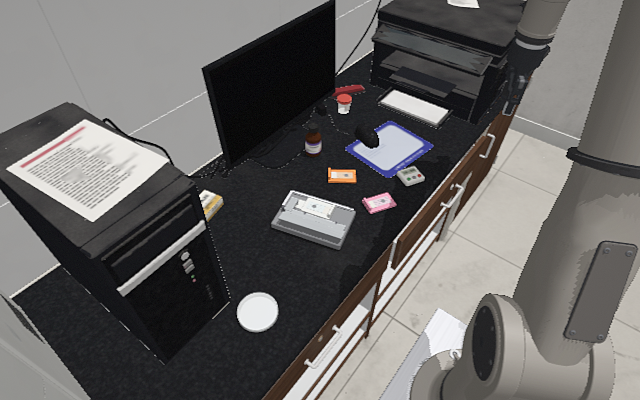

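View pics/a_side.png

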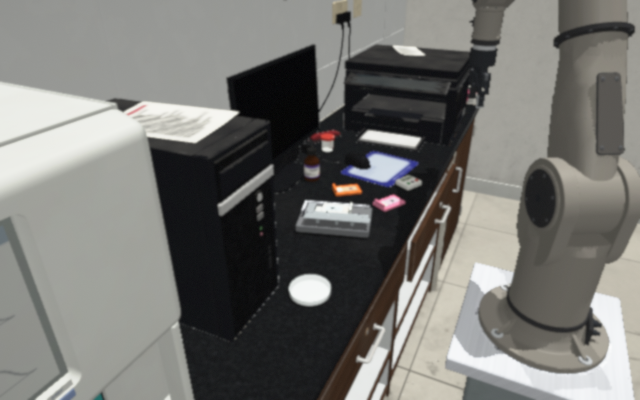

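View pics/a_wrist.png

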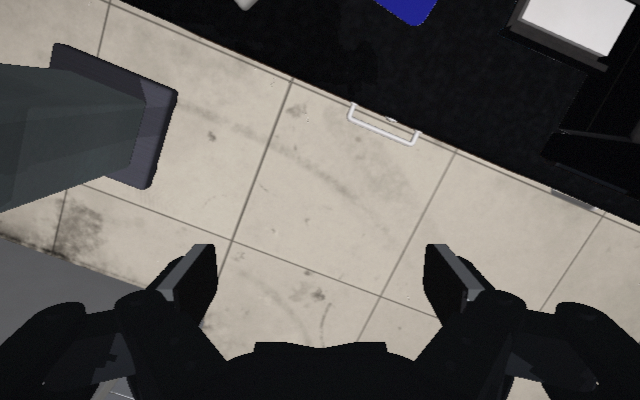

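```bash
cat > h.py <<'E'
import numpy as np, cv2
def ray(f,u,v,z):
    K=f["mtx"];T=f["world_to_cam"];d=np.linalg.inv(K)@[u,v,1];d=d*[1,-1,-1]
    R=T[:3,:3];c=-R.T@T[:3,3];w=R.T@d;return c+w*(z-c[2])/w[2]
def proj(f,P):
    T=f["world_to_cam"];p=(T[:3,:3]@np.asarray(P).T).T+T[:3,3];p=p*[1,-1,-1];q=(f["mtx"]@p.T).T;return q[:,:2]/q[:,2:]
E
python3 - <<'E'
from bench import r
import cv2,pickle
F={}
for n,(x,y,w,h) in dict(scene=(260,180,110,80),side=(285,185,100,75)).items():
    f=r.grab_frame(n);F[n]=f; c=f["img"][y:y+h,x:x+w,::-1]
    cv2.imwrite(f"pics/b_{n}.png",cv2.resize(c,None,fx=7,fy=7,interpolation=cv2.INTER_CUBIC))
pickle.dump(F,open("F0.pkl","wb"))
from h import *
for u,v,z in [(271,226,.024),(325,246,.024),(355,210,.024),(288,192,.024)]: print(ray(F["scene"],u,v,z))
E
```

```text
[ 0.58181047 -0.08099339  0.024     ]
[ 0.43633044 -0.11726063  0.024     ]
[ 0.44565999 -0.25976645  0.024     ]
[ 0.62692435 -0.19877196  0.024     ]
```

View pics/b_scene.png

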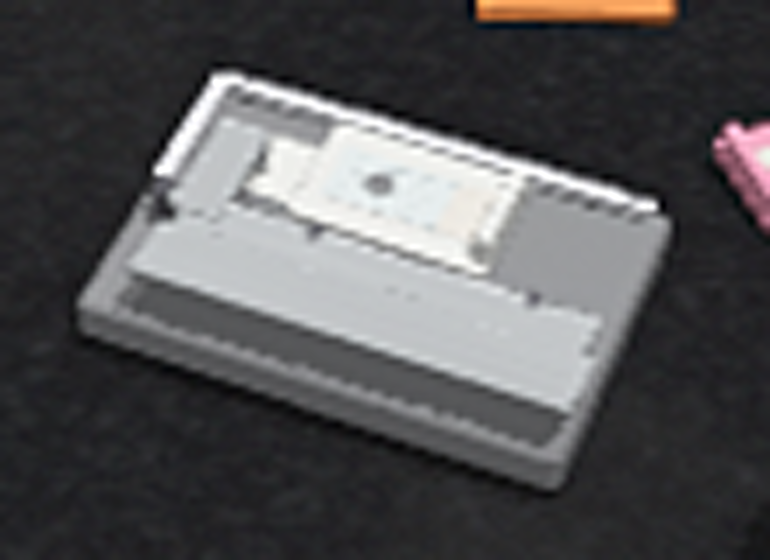

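View pics/b_side.png

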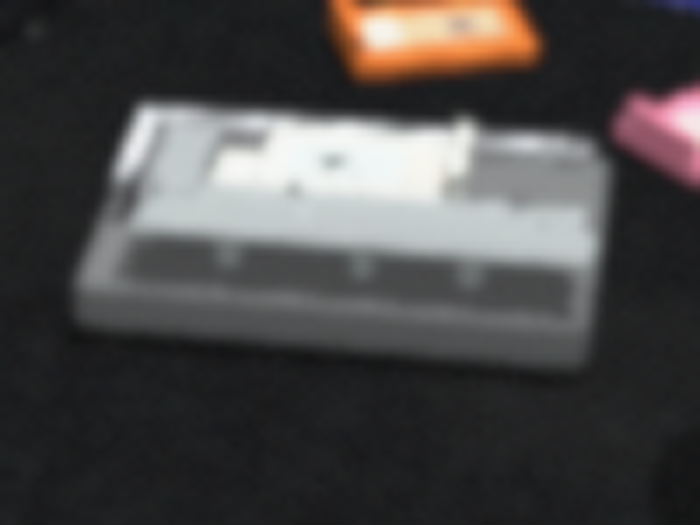

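```bash
cat > fit.py <<'E'
import pickle
from h import *
from scipy.optimize import least_squares
F=pickle.load(open("F0.pkl","rb"))
sc=lambda a,b:(a/7+260-.43,b/7+180-.43); sd=lambda a,b:(a/7+285-.43,b/7+185-.43)
# stage pts mm
obs=[("scene",(85,90,24),sc(80,308)),("scene",(-105,90,24),sc(566,465)),("scene",(-105,-36,24),sc(670,222)),
("scene",(-105,84,47.6),sc(572,410)),("scene",(-105,54,42.4),sc(603,315)),("scene",(65,84,47.6),sc(128,268)),
("side",(85,90,24),sd(78,293)),("side",(-105,90,24),sd(590,328)),("side",(-105,84,47.6),sd(592,262)),("side",(65,84,47.6),sd(128,232))]
obs+=[("scene",(85,90,0),sc(82,332)),("scene",(-105,90,0),sc(560,490)),("side",(-105,90,0),sd(585,368)),("side",(85,90,0),sd(78,330))]
def S(p,P):
    P=np.atleast_2d(np.array(P,float))/1000;c,s=np.cos(p[2]),np.sin(p[2])
    return np.c_[p[0]+c*P[:,0]-s*P[:,1],p[1]+s*P[:,0]+c*P[:,1],P[:,2]]
def res(p): return np.concatenate([proj(F[n],S(p,P))[0]-uv for n,P,uv in obs])
if __name__=="__main__":
    q=least_squares(res,[.53,-.17,.2],loss="soft_l1");print(q.x);print(res(q.x).reshape(-1,2).round(1))
    p=q.x
    # carrier rear lip top, front edge
    for n,uv in [("scene",sc(522,182)),("scene",sc(490,250)),("side",sd(467,125)),("side",sd(452,185))]:
        w=ray(F[n],*uv,.044);c,s=np.cos(p[2]),np.sin(p[2]);d=w[:2]-p[:2];print(n,1e3*(c*d[0]+s*d[1]),1e3*(-s*d[0]+c*d[1]))
    for n in F:
        im=F[n]["img"][:,:,::-1].copy();x,y,w,h=(260,180,110,80) if n=="scene" else (285,185,100,75)
        c=cv2.resize(im[y:y+h,x:x+w],None,fx=7,fy=7,interpolation=cv2.INTER_CUBIC)
        for poly in [[(85,90,24),(-105,90,24),(-105,-36,24),(85,-36,24)],[(-105,84,47.6),(-105,54,42.4),(65,54,42.4),(65,84,47.6)],[(-105,-28,31),(75,-28,31)],[(75,-20,34),(75,20,34)]]:
            pts=((proj(F[n],S(p,poly))-[x,y]+.5)*7).astype(int);cv2.polylines(c,[pts],len(poly)>2,(0,0,255),1)
        cv2.imwrite(f"pics/c_{n}.png",c)
E
python3 fit.py
```

```text
[ 0.53556682 -0.1986255   0.29421248]
[[-0.8 -0.9]
 [-0.2 -1. ]
 [ 0.6 -2.1]
 [ 0.3 -0.8]
 [-0.3  5.1]
 [-0.1 -0.6]
 [-0.5 -1. ]
 [ 0.2 -0.2]
 [ 0.5  0. ]
 [ 0.3 -0.7]
 [-0.4  1.5]
 [ 0.2  1.2]
 [ 0.5  2. ]
 [-0.2  1.6]]
scene -52.62963590793307 -9.48661555575118
scene -53.0374744537678 26.14122598049133
side -49.57270730416427 -16.725144696871496
side -48.25437668931702 30.339437955741833
```

```bash
python3 -c "
import cv2,numpy as np
a=cv2.imread('pics/c_scene.png');b=cv2.imread('pics/c_side.png')
b=cv2.resize(b,(770,560));cv2.imwrite('pics/c.png',cv2.resize(np.vstack([a,b]),None,fx=.53,fy=.53))"
```

```text
(no output)
```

View pics/c_scene.png

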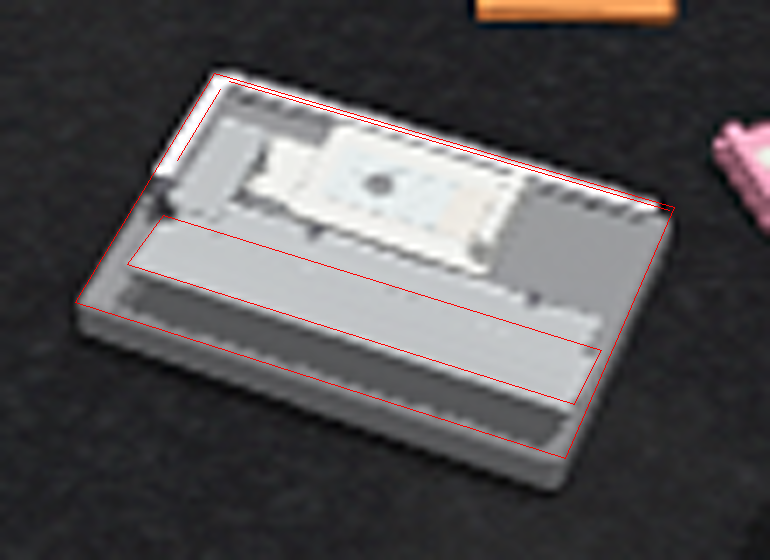

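View pics/c_side.png

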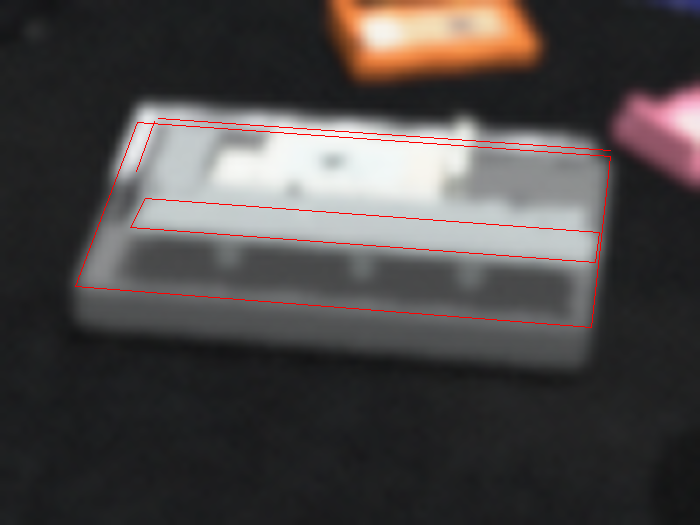

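```bash
cat > goto.py <<'E'
import sys
from bench import r
from h import *
from scipy.spatial.transform import Rotation as R
P=np.array([ 0.5356,-0.1986,0.2942])
def stage(w):
    c,s=np.cos(P[2]),np.sin(P[2]);d=np.array(w[:2])-P[:2];return 1e3*np.array([c*d[0]+s*d[1],-s*d[0]+c*d[1],w[2]])
def go(x,y,z):
    o=r.get_obs();c,s=np.cos(P[2]),np.sin(P[2]);t=np.array([P[0]+(c*x-s*y)/1e3,P[1]+(s*x+c*y)/1e3,z/1e3])
    M=R.from_rotvec(o["orientation"]).as_matrix()
    print("clock",o["clock"],"stage",stage(o["tcp_pos"]).round(1),"f",o["contact_force"].round(1),"w",o["grip_width"])
    print("shift",(M.T@(t-o["tcp_pos"])*1e3).round(1),"turn",np.degrees(np.arctan2(M[1,0],M[0,0])-P[2]).round(2),"zaxis",M[:,2].round(4))
if __name__=="__main__": go(*map(float,sys.argv[1:4]))
E
python3 goto.py -75 38 180
```

```text
clock 0.25 stage [-387.9 -326.   230.9] f [ 0.4 -0.2 -0.1] w 0.08529106639303989
shift [ 347.5 -331.1   51.1] turn 5.7 zaxis [-3.e-04  7.e-04 -1.e+00]
```

>>> send_rows(moves=[40,-40,0,0,85,-82,0,1,130,-124,5,2,175,-166,15,3,220,-208,25,4,265,-250,35,5,307,-292,45,5.7,347.5,-331,51,5.7], hand=0.33)

```text
clock: 1.25
tcp_pos: [0.4533, -0.1824, 0.1801]
orientation: [3.108, 0.461, 0.0]
contact_force: [0.6, -0.4, 0.7]
grip_width: 0.057
```

```bash
python3 goto.py -75 38 140; python3 - <<'E'
from bench import r
import cv2
f=r.grab_frame("wrist"); cv2.imwrite("pics/d.png",f["img"][:,:,::-1])
E
```

```text
clock 1.25 stage [-74.1  39.4 180.1] f [ 0.6 -0.4  0.7] w 0.05695034966419813
shift [-0.9  1.4 40.1] turn 0.02 zaxis [ 1.e-04 -1.e-04 -1.e+00]
```

View pics/d.png

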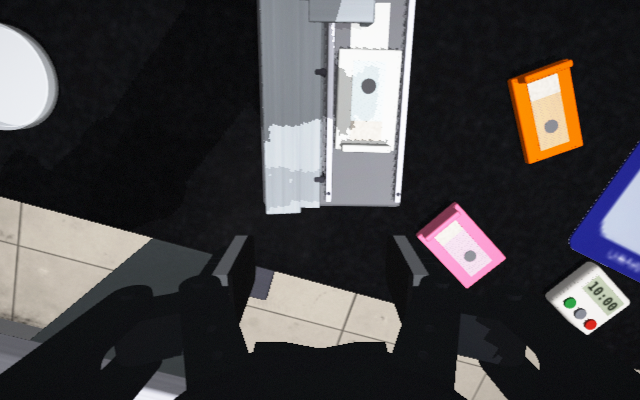

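```bash
python3 - <<'E'
from bench import r
from h import *
from goto import P,stage
from fit import S
f=r.grab_frame("wrist")
im=f["img"][:,:,::-1].copy();x,y,w,h=230,0,200,240
c=cv2.resize(im[y:y+h,x:x+w],None,fx=2.5,fy=2.5,interpolation=cv2.INTER_CUBIC);cc=c.copy()
for poly in [[(85,90,24),(-105,90,24),(-105,-36,24),(85,-36,24)],[(-105,84,47.6),(-105,54,42.4),(65,54,42.4),(65,84,47.6)],[(-105,-28,31),(75,-28,31)],[(-105,28,31),(75,28,31)],[(-50,-20,44),(-50,20,44)]]:
    pts=((proj(f,S(P,poly))-[x,y]+.5)*2.5).astype(int);cv2.polylines(c,[pts],len(poly)>2,(0,0,255),1)
cv2.imwrite("pics/e.png",np.hstack([c[:,:400],cc[:,:400]]))
for u,v in [(341,151),(392,152),(341,145),(392,147)]: print(stage(ray(f,u,v,.044)))
E
```

```text
[-44.31798587  31.02062706  44.        ]
[-44.72674803 -10.40016782  44.        ]
[-39.45253555  31.14275674  44.        ]
[-40.66649563 -10.14331147  44.        ]
```

View pics/e.png

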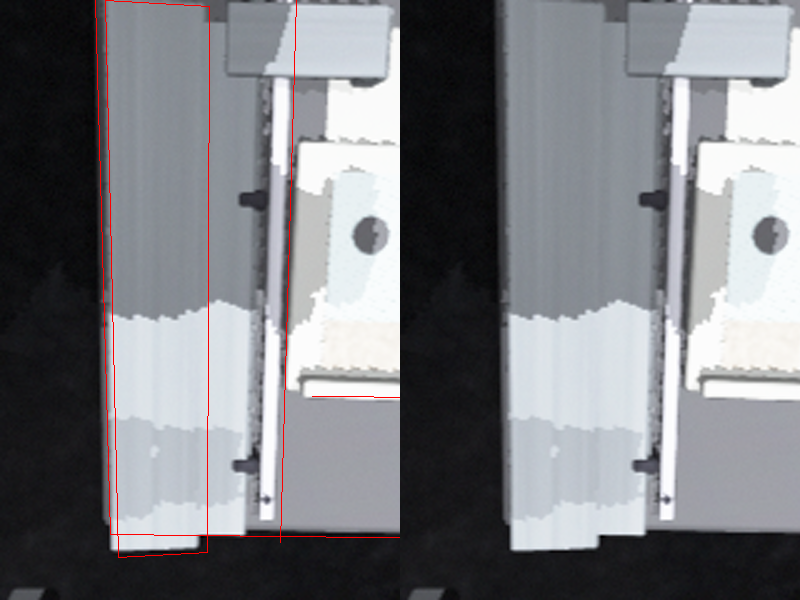

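```bash
python3 - <<'E'
from bench import r
from h import *
import pickle
f=r.grab_frame("wrist");F=pickle.load(open("F0.pkl","rb"));F["wrist"]=f;pickle.dump(F,open("F1.pkl","wb"))
print(f["world_to_cam"],r.get_obs()["tcp_pos"])
im=f["img"][:,:,::-1]
a=cv2.resize(im[0:120,250:430],None,fx=4.4,fy=4.4,interpolation=cv2.INTER_CUBIC)
b=cv2.resize(im[110:230,250:430],None,fx=4.4,fy=4.4,interpolation=cv2.INTER_CUBIC)
cv2.imwrite("pics/f1.png",a);cv2.imwrite("pics/f2.png",b)
E
```

```text
[[ 0.29949384 -0.95409608 -0.00202864 -0.30430123]
 [ 0.92135428  0.28976703 -0.25911648 -0.34703487]
 [ 0.24780986  0.07573469  0.96584395 -0.42840071]
 [ 0.          0.          0.          1.        ]] [ 0.45400575 -0.18106586  0.18015224]
```

View pics/f1.png

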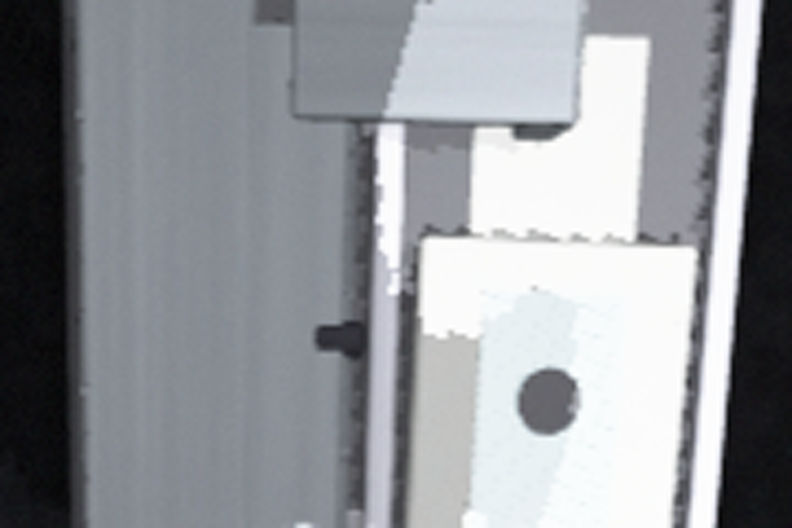

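View pics/f2.png

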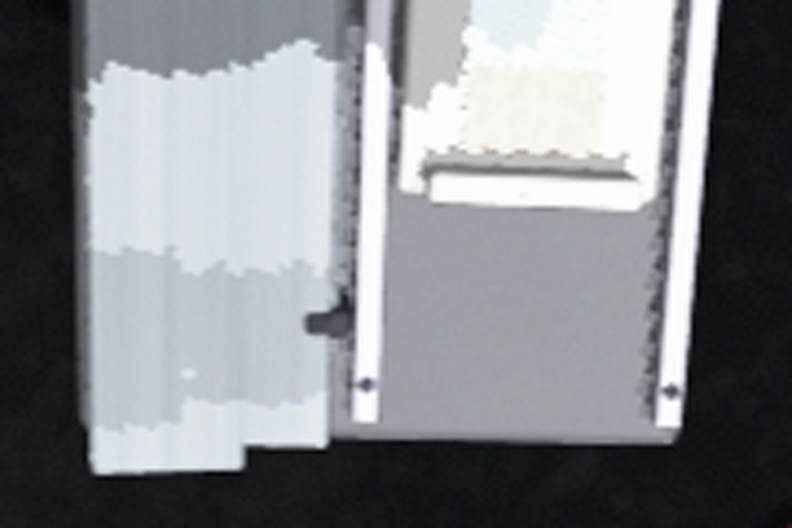

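```bash
cat > fit2.py <<'E'
import pickle
from h import *
from fit import S,obs as obs0
from scipy.optimize import least_squares
F=pickle.load(open("F1.pkl","rb"))
w1=lambda a,b:(a/4.4+250-.4,b/4.4-.4); w2=lambda a,b:(a/4.4+250-.4,b/4.4+110-.4)
pts=[((-105,84,47.6),w2(92,472)),((-105,54,42.4),w2(243,468)),((-105,-36,24),w2(678,440))]
lines=[((28,31),w2(378,420)),((28,31),w1(405,125)),((33,31),w2(352,420)),((-28,31),w2(656,425)),((-33,31),w2(682,427)),((-28,31),w1(733,0)),((-33,31),w1(765,0)),((-28,31),w2(690,0)),((-33,31),w2(720,0))]
def stg(p,w):
    c,s=np.cos(p[2]),np.sin(p[2]);d=np.array(w[:2])-p[:2];return 1e3*np.array([c*d[0]+s*d[1],-s*d[0]+c*d[1]])
def res(p,parts=False):
    a=np.concatenate([stg(p,ray(F["wrist"],*uv,P[2]/1e3))-np.array(P[:2]) for P,uv in pts])
    b=np.array([stg(p,ray(F["wrist"],*uv,z/1e3))[1]-y for (y,z),uv in lines])
    return np.r_[a,b]
q=least_squares(res,[.5356,-.1986,.294]);p=q.x;print(p,res(p).round(1))
print("lip",[stg(p,ray(F["wrist"],*uv,.044)) for uv in [w2(432,203),w2(640,210)]],"plate front",[stg(p,ray(F["wrist"],*uv,.032)) for uv in [w1(425,237),w1(697,247)]])
ob=[o for i,o in enumerate(obs0) if i!=4]
def r3(p): return np.r_[res(p),np.concatenate([(proj(F[n],S(p,P))[0]-uv)*2 for n,P,uv in ob])]
q=least_squares(r3,p,loss="soft_l1");print(q.x);print(r3(q.x).round(1))
E
python3 fit2.py
```

```text
[ 0.53691209 -0.19648842  0.28182208] [-0.4 -0.7 -0.7  0.5  1.1  1.3 -0.1  0.   0.1 -0.1 -0.4 -0.  -0.6  0.3
 -0.3]
lip [array([-52.50545253,  20.0168342 ]), array([-52.93833382, -18.60819104])] plate front [array([26.83950804, 23.795291  ]), array([ 26.24051355, -25.11818001])]
[ 0.53464192 -0.19724764  0.28443691]
[ 2.2 -0.3  1.8  0.9  3.4  1.7  0.3  0.   0.5  0.2 -0.1 -0.1 -0.7  0.4
 -0.2 -2.1 -1.5 -1.4 -0.4  1.1 -2.6 -0.4 -0.1 -0.8 -0.7 -1.3 -1.7 -0.1
  0.7  0.6  1.1  0.1 -1.1 -1.3  3.4 -0.6  3.9  0.5  5.2 -0.8  3.4]
```

```bash
sed -i 's/^P=.*/P=np.array([0.5368,-0.1966,0.282])/' goto.py; python3 goto.py -73 38 65
```

```text
clock 1.4 stage [-75.2  38.  180.2] f [-1.  -1.3  0.2] w 0.05765898640089593
shift [2.200e+00 1.000e-01 1.152e+02] turn 1.08 zaxis [ 1.e-04  1.e-03 -1.e+00]
```

>>> send_rows(moves=[2,0,40,0.8,2,0,80,0.8,2,0,110,0.8,2,0,115,0.8,2,0,115,0.8,2,0,115,0.8])

```text
clock: 2.15
tcp_pos: [0.4558, -0.1844, 0.0666]
orientation: [3.11, 0.438, 0.003]
contact_force: [0.3, -0.0, -0.3]
grip_width: 0.0574
```

```bash
python3 goto.py -73 38 50; cat > shot.py <<'E'
import sys
from bench import r
import cv2,numpy as np
n=sys.argv[1]
out=[]
a=r.grab_frame("scene")["img"][180:260,265:365,::-1];b=r.grab_frame("side")["img"][180:260,280:380,::-1]
out=np.hstack([cv2.resize(a,(600,480),interpolation=3)[:,:],])
cv2.imwrite(f"pics/{n}_sc.png",cv2.resize(a,(750,600),interpolation=2))
cv2.imwrite(f"pics/{n}_sd.png",cv2.resize(b,(750,600),interpolation=2))
w=r.grab_frame("wrist")["img"][:,:,::-1];cv2.imwrite(f"pics/{n}_w.png",w)
E
python3 shot.py g
```

```text
clock 2.15 stage [-74.5  34.2  66.6] f [ 0.3 -0.  -0.3] w 0.0573936568110732
shift [ 1.4 -3.8 16.6] turn -0.13 zaxis [ 2.3e-03 -9.0e-04 -1.0e+00]
```

View pics/g_sc.png

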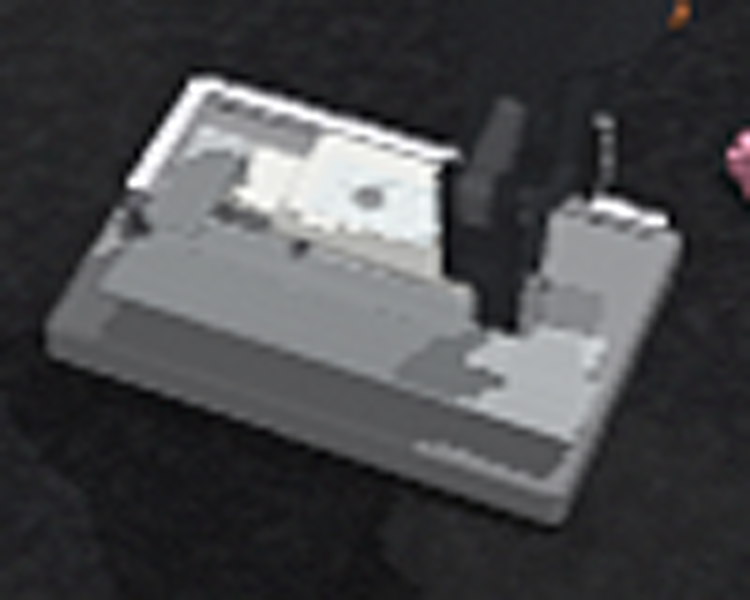

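View pics/g_sd.png

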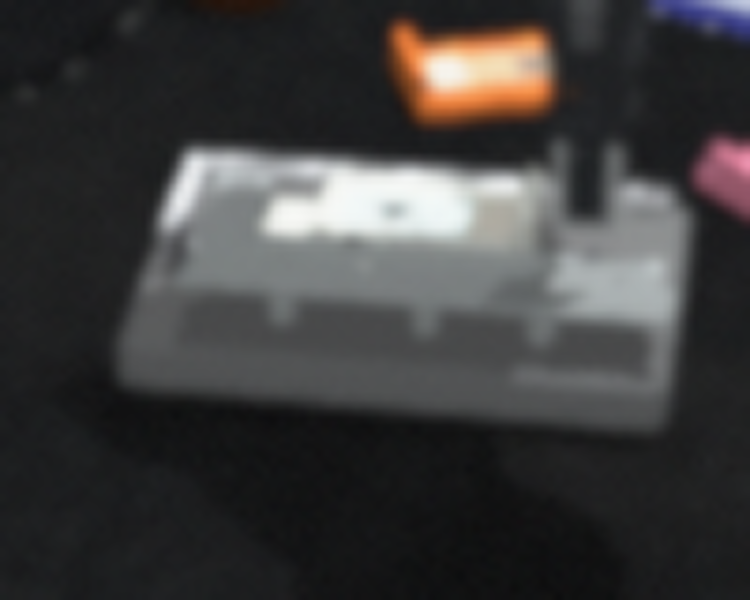

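View pics/g_w.png

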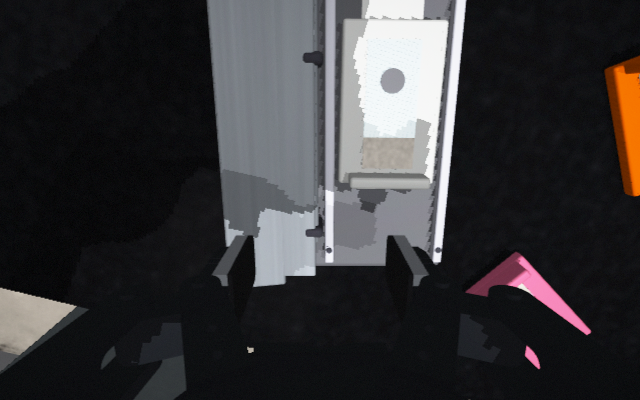

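```bash
python3 goto.py -73 38 50; python3 - <<'E'
from bench import r
from goto import *
w=r.grab_frame("wrist");
go(-73,38,50)
T=w["world_to_cam"];print("cam stage",stage(-T[:3,:3].T@T[:3,3]))
E
sleep 0
```

```text
clock 2.3 stage [-74.6  34.7  66.3] f [-0.6 -0.2  0.6] w 0.057266581019960065
shift [ 1.6 -3.4 16.3] turn -0.1 zaxis [ 1.8e-03 -7.0e-04 -1.0e+00]
clock 2.35 stage [-74.7  34.8  66.1] f [0.3 0.8 0.1] w 0.057405659430871
shift [ 1.7 -3.2 16.1] turn -0.1 zaxis [ 1.4e-03 -5.0e-04 -1.0e+00]
cam stage [ -9.59894448  35.86105597 209.47272595]
```

>>> send_rows(moves=[1,-3,8,0,1,-3,12,0,1,-3,12,0,1,-3,12,0])

```text
clock: 2.85
tcp_pos: [0.455, -0.1806, 0.0532]
orientation: [-3.111, -0.439, 0.0]
contact_force: [1.0, 0.3, -0.6]
grip_width: 0.0574
```

```bash
python3 goto.py -73 38 45
```

```text
clock 2.85 stage [-74.1  38.1  53.2] f [ 1.   0.3 -0.6] w 0.057422701031978045
shift [1.1 0.1 8.2] turn -0.09 zaxis [-1.e-04  0.e+00 -1.e+00]
```

>>> send_rows(moves=[0,0,4,0,0,0,6,0,0,0,6,0,0,0,6,0])

```text
clock: 3.35
tcp_pos: [0.455, -0.1806, 0.0473]
orientation: [3.111, 0.439, 0.0]
contact_force: [0.6, 0.3, 0.2]
grip_width: 0.0574
```

>>> send_rows(moves=[0,0,3,0,0,0,4,0,0,0,4,0])

```text
clock: 3.72
tcp_pos: [0.4549, -0.1806, 0.0432]
orientation: [-3.111, -0.439, 0.0]
contact_force: [-0.5, -0.9, -0.4]
grip_width: 0.0573
```

```bash
python3 goto.py -73 38 45;python3 shot.py i
```

```text
clock 3.725 stage [-74.2  38.2  43.2] f [-0.5 -0.9 -0.4] w 0.057282345755393246
shift [ 1.2  0.2 -1.8] turn -0.09 zaxis [-3.e-04  1.e-04 -1.e+00]
```

View pics/i_w.png

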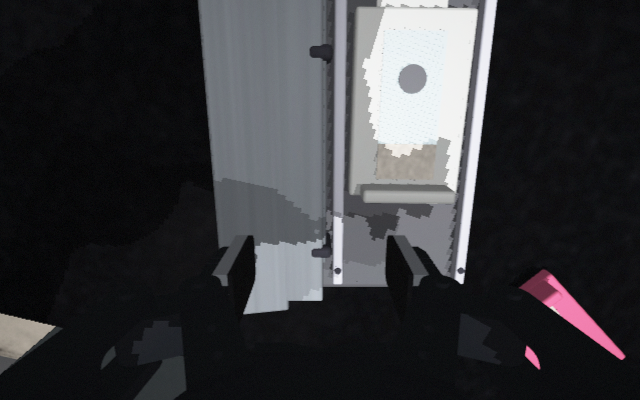

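View pics/i_sc.png

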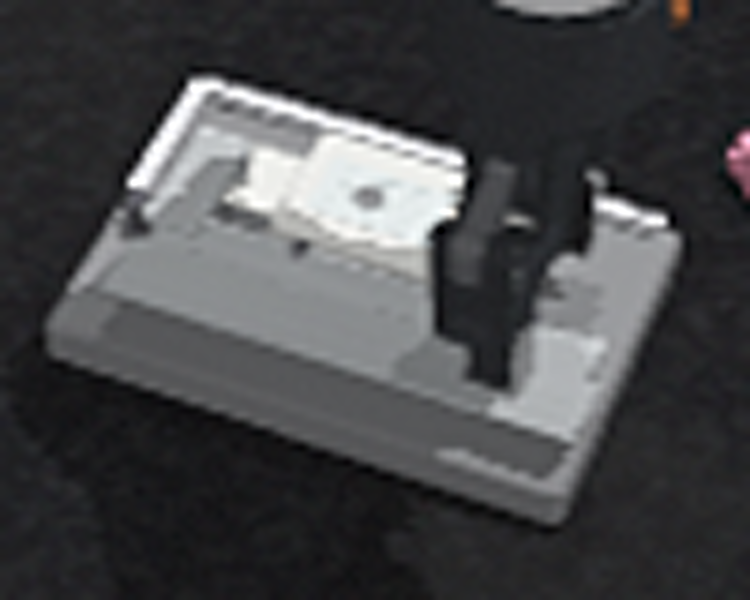

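>>> send_rows(moves=[0,0,2,0,0,0,3,0,0,0,3,0])

```text
clock: 4.25
tcp_pos: [0.4551, -0.1805, 0.0404]
orientation: [-3.111, -0.439, -0.0]
contact_force: [-0.3, 0.8, 3.7]
grip_width: 0.0573
```

>>> send_rows(moves=[0,0,2,0,0,0,3,0,0,0,3,0])

```text
clock: 4.62
tcp_pos: [0.455, -0.1802, 0.0372]
orientation: [-3.11, -0.439, 0.0]
contact_force: [0.1, 2.2, 4.3]
grip_width: 0.0571
```

>>> send_rows(moves=[0,0,2,0,0,0,3,0,0,0,3,0])

```text
clock: 5.0
tcp_pos: [0.455, -0.1802, 0.0343]
orientation: [-3.11, -0.439, 0.0]
contact_force: [-0.8, 3.6, 5.3]
grip_width: 0.057
```

>>> send_rows(moves=[0,0,2,0,0,0,3,0,0,0,3,0])

```text
clock: 5.38
tcp_pos: [0.455, -0.1802, 0.0314]
orientation: [-3.11, -0.439, -0.0]
contact_force: [-1.6, 2.8, 6.3]
grip_width: 0.0569
```

>>> send_rows(moves=[0,0,2,0,0,0,2,0,0,0,2,0])

```text
clock: 5.75
tcp_pos: [0.4551, -0.1803, 0.0295]
orientation: [-3.111, -0.439, -0.0]
contact_force: [-1.0, 2.2, 6.8]
grip_width: 0.0575
```

```bash
python3 goto.py -73 38 30;python3 shot.py j
```

```text
clock 5.75 stage [-74.   38.4  29.5] f [-1.   2.2  6.8] w 0.05745307737229806
shift [ 1.   0.4 -0.5] turn -0.08 zaxis [ 1.e-04  2.e-04 -1.e+00]
```

View pics/j_w.png

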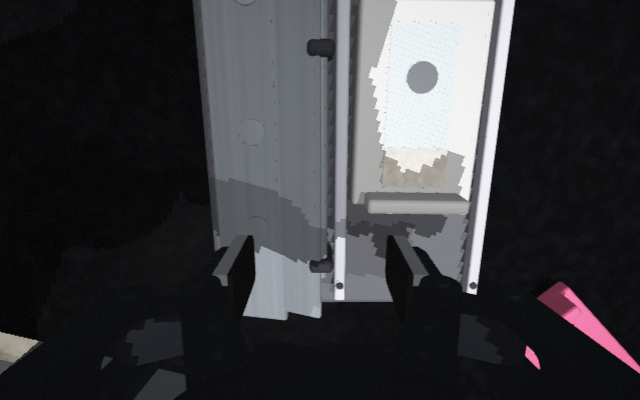

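View pics/j_sc.png

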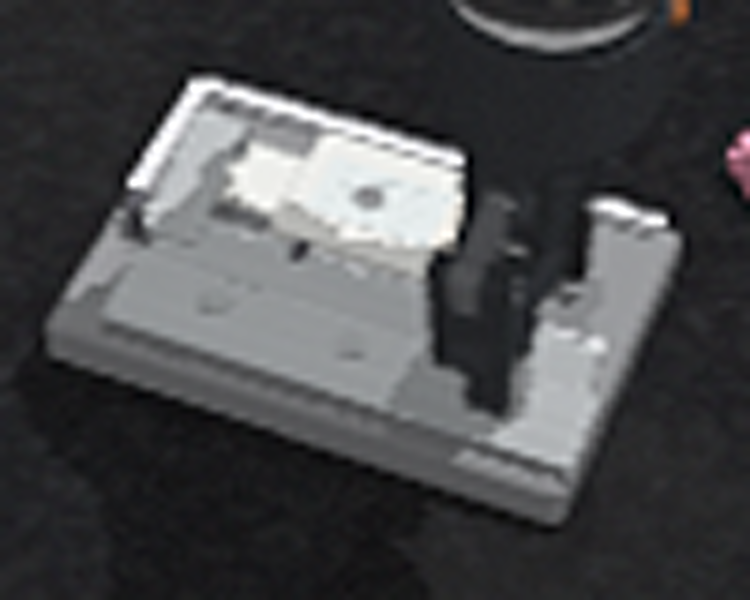

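View pics/j_sd.png

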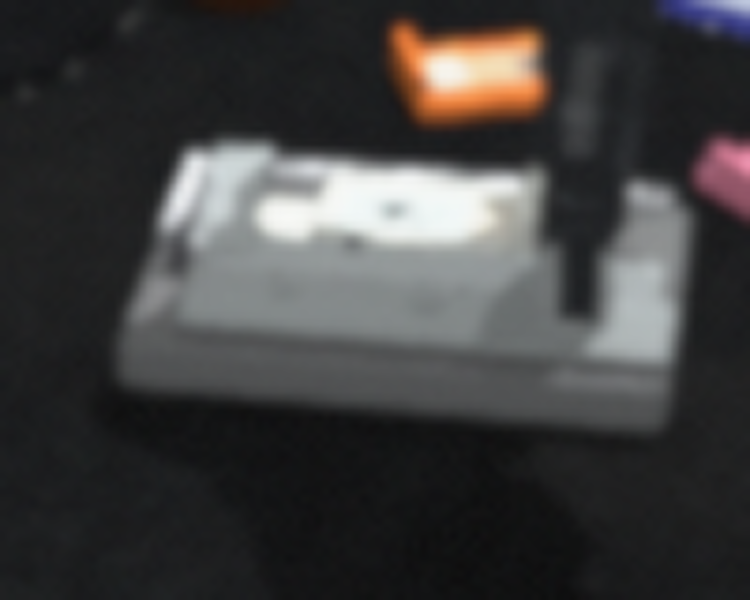

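>>> send_rows(moves=[0,0,1,0,0,0,2,0,0,0,2,0,0,0,2,0])

```text
clock: 6.4
tcp_pos: [0.4552, -0.1806, 0.0276]
orientation: [3.111, 0.439, 0.0]
contact_force: [-1.6, 1.7, 8.1]
grip_width: 0.0571
```

>>> send_rows(moves=[2,0,0,0,4,0,0,0,6,0,0,0,8,0,0,0,8,0,0,0])

```text
clock: 7.02
tcp_pos: [0.4603, -0.1789, 0.027]
orientation: [-3.11, -0.438, 0.007]
contact_force: [-6.1, 0.7, 8.2]
grip_width: 0.0575
```

```bash
python3 goto.py -15 38 28;python3 shot.py k
```

```text
clock 7.025 stage [-68.6  38.3  27. ] f [-6.1  0.7  8.2] w 0.05747231916375629
shift [53.6  0.2 -1.3] turn -0.12 zaxis [-4.4e-03 -3.0e-04 -1.0e+00]
```

View pics/k_w.png

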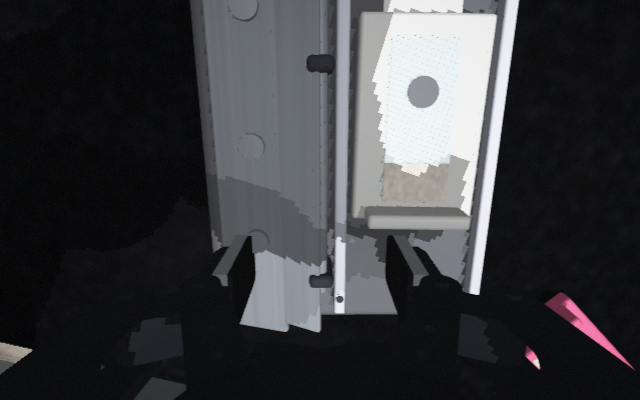

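>>> send_rows(moves=[5,0,0,0,10,0,0,0,15,0,0,0,20,0,0,0,25,0,0,0,30,0,0,0,35,0,0,0,35,0,0,0])

```text
clock: 8.18
tcp_pos: [0.4939, -0.1691, 0.0269]
orientation: [-3.11, -0.439, 0.007]
contact_force: [-6.7, 0.3, 7.8]
grip_width: 0.057
```

```bash
python3 goto.py -15 38 28;python3 shot.py l
```

```text
clock 8.175 stage [-33.6  38.4  26.9] f [-6.7  0.3  7.8] w 0.05703901989268152
shift [18.6  0.3 -1.2] turn -0.11 zaxis [-4.8e-03 -2.0e-04 -1.0e+00]
```

View pics/l_w.png

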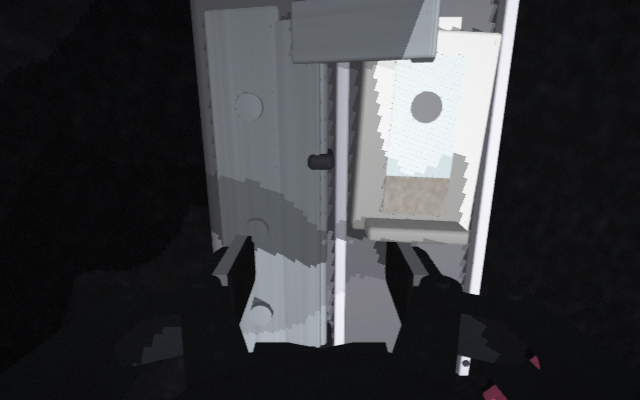

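View pics/l_sc.png

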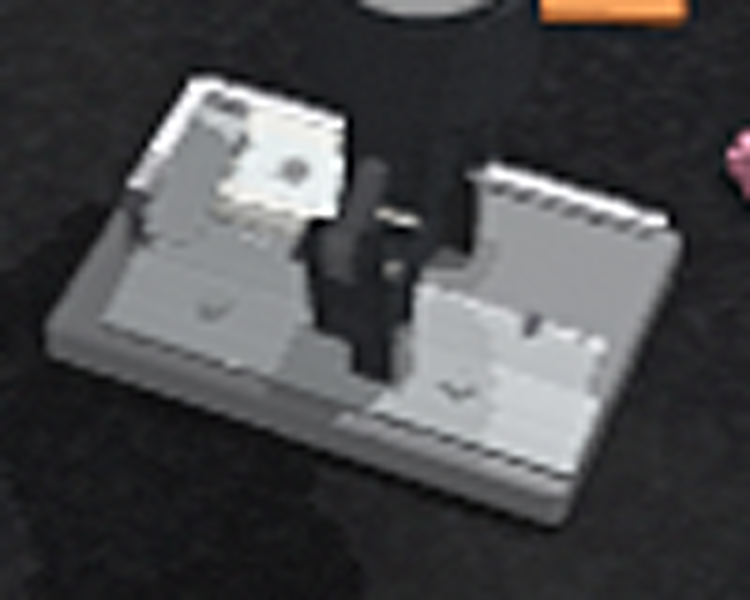

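```bash
python3 - <<'E'
from bench import r
from h import *
from goto import *
f=r.grab_frame("wrist");im=f["img"][:,:,::-1]
cv2.imwrite("pics/m.png",cv2.resize(im[200:270,340:490],None,fx=5,fy=5,interpolation=2))
for u,v in [(372,240),(468,243)]: print(stage(ray(f,u,v,.044)))
go(0,38,28)
E
```

```text
[-22.12285159  19.01297062  44.        ]
[-23.46868649 -18.86529997  44.        ]
clock 8.375 stage [-33.6  38.4  27. ] f [-5.6  1.6  8.9] w 0.05702533337345041
shift [33.6  0.3 -1.2] turn -0.11 zaxis [-4.5e-03 -2.0e-04 -1.0e+00]
```

View pics/m.png

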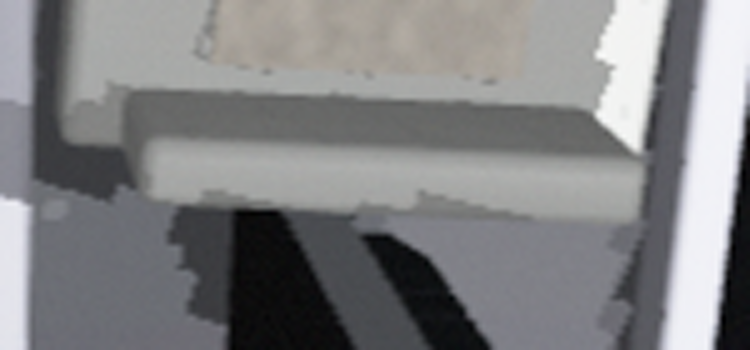

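>>> send_rows(moves=[4,0,0,0,8,0,0,0,11,0,0,0,14,0,0,0,14,0,0,0])

```text
clock: 9.0
tcp_pos: [0.507, -0.1653, 0.0269]
orientation: [-3.11, -0.438, 0.008]
contact_force: [-6.0, 1.0, 9.4]
grip_width: 0.0569
```

>>> send_rows(moves=[1,0,0,0,2,0,0,0,2,0,0,0])

```text
clock: 9.38
tcp_pos: [0.507, -0.1653, 0.0267]
orientation: [-3.11, -0.438, 0.014]
contact_force: [-10.3, 0.7, 12.9]
grip_width: 0.0573
```

```bash
cat > chk.py <<'E'
from bench import r
from h import *
from goto import *
import sys
go(-15,38,28)
f=r.grab_frame("wrist");im=f["img"][:,:,::-1]
cv2.imwrite(f"pics/{sys.argv[1]}1.png",cv2.resize(im[0:280,180:540],None,fx=2.1,fy=2.1,interpolation=2))
g=r.grab_frame("scene")["img"][180:260,265:365,::-1];cv2.imwrite(f"pics/{sys.argv[1]}2.png",cv2.resize(g,(750,600),interpolation=2))
E
python3 chk.py n
```

```text
clock 9.375 stage [-19.9  38.4  26.7] f [-10.3   0.7  12.9] w 0.05727039599324757
shift [ 4.9  0.4 -1.3] turn -0.14 zaxis [-8.8e-03 -6.0e-04 -1.0e+00]
```

View pics/n1.png

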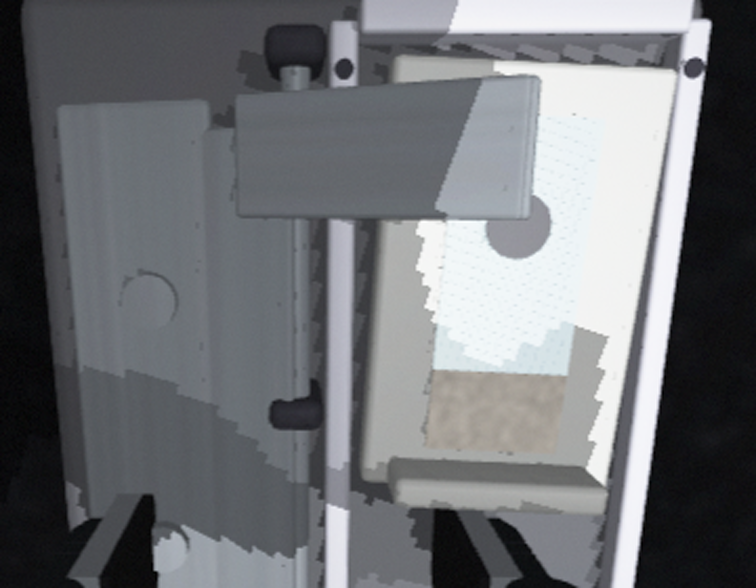

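View pics/n2.png

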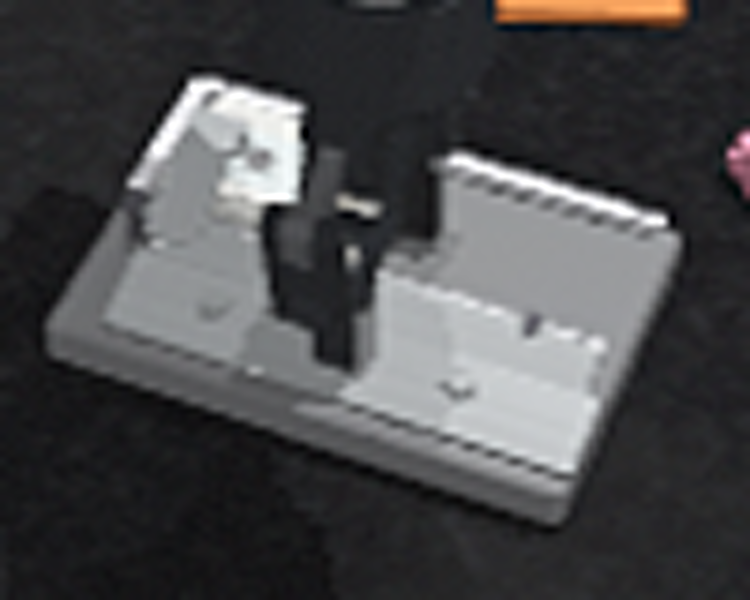

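```bash
python3 - <<'E'
from bench import r
from h import *
from goto import *
f=r.grab_frame("wrist")
for n,a,b,z in [("rivetA",150,300,.036),("rivetB",172,548,.036),("stopedge",530,33,.034),("carrierfront",530,63,.032),("carrierfrontL",395,57,.032),("carrierfrontR",675,70,.032),("lipL",398,504,.044),("lipR",605,513,.044),("lfinger inner bottom",155,494,.034),("lfinger2",118,494,.034)]:
    print(n,stage(ray(f,a/2.1+180-.25,b/2.1-.25,z)).round(1))
im=f["img"][:,:,::-1]
cv2.imwrite("pics/o.png",cv2.resize(im[200:320,190:340],None,fx=5,fy=5,interpolation=2))
E
```

```text
rivetA [29.  65.9 36. ]
rivetB [-21.2  64.3  36. ]
stopedge [73.8 -0.7 34. ]
carrierfront [69.4 -1.7 32. ]
carrierfrontL [70.5 21.8 32. ]
carrierfrontR [ 68.2 -27.   32. ]
lipL [-8.2 20.1 44. ]
lipR [-10.1 -18.7  44. ]
lfinger inner bottom [-10.2  67.5  34. ]
lfinger2 [-10.2  75.   34. ]
```

View pics/o.png

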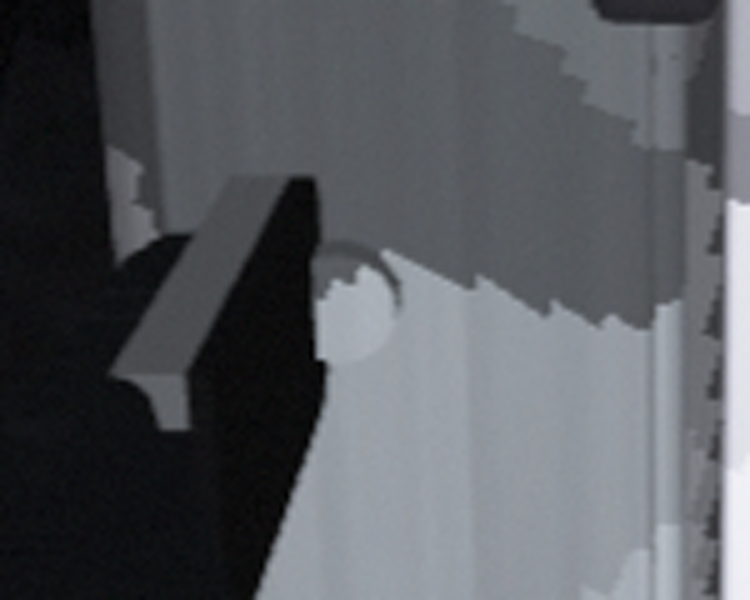

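>>> send_rows(moves=[-4,0,0,0,-9,0,0,0,-9,2,0,0,-9,4,0,0,-9,6,-0.5,0,-9,8,-0.5,0,-9,9,-1,0,-9,9,-1,0])

```text
clock: 10.52
tcp_pos: [0.5056, -0.1725, 0.0285]
orientation: [-3.107, -0.442, 0.0]
contact_force: [-2.5, 8.9, 9.4]
grip_width: 0.057
```

```bash
python3 chk.py p
```

```text
clock 10.525 stage [-23.2  31.8  28.5] f [-2.5  8.9  9.4] w 0.05702612406784401
shift [ 8.2 -6.2  0.5] turn 0.02 zaxis [-5.0e-04  2.9e-03 -1.0e+00]
```

View pics/p1.png

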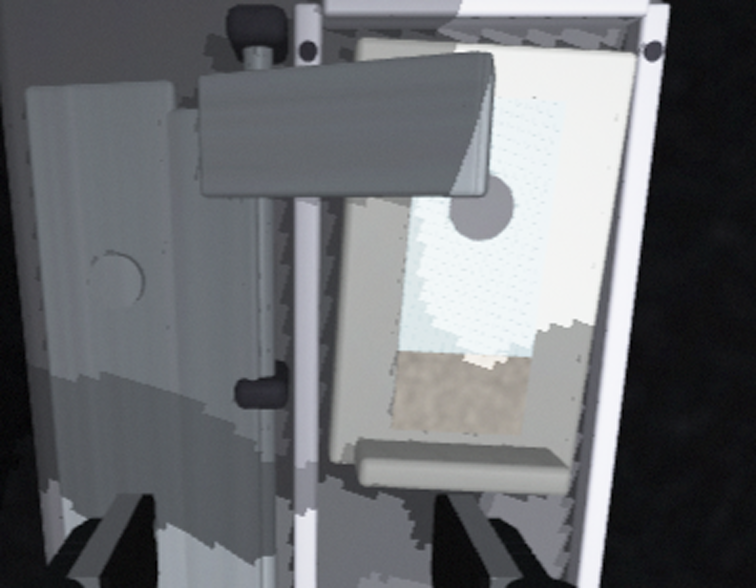

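>>> send_rows(moves=[2,0,0,0,4,0,0,0,6,0,0,0,7,0,0,0,7,0,0,0])

```text
clock: 11.25
tcp_pos: [0.506, -0.1723, 0.0279]
orientation: [-3.107, -0.44, 0.019]
contact_force: [-17.1, 5.3, 24.0]
grip_width: 0.0572
```

```bash
python3 chk.py q
```

```text
clock 11.25 stage [-22.8  32.   27.9] f [-17.1   5.3  24. ] w 0.057195793886838854
shift [ 7.8 -6.1 -0.1] turn -0.04 zaxis [-0.0124  0.0017 -0.9999]
```

View pics/q1.png

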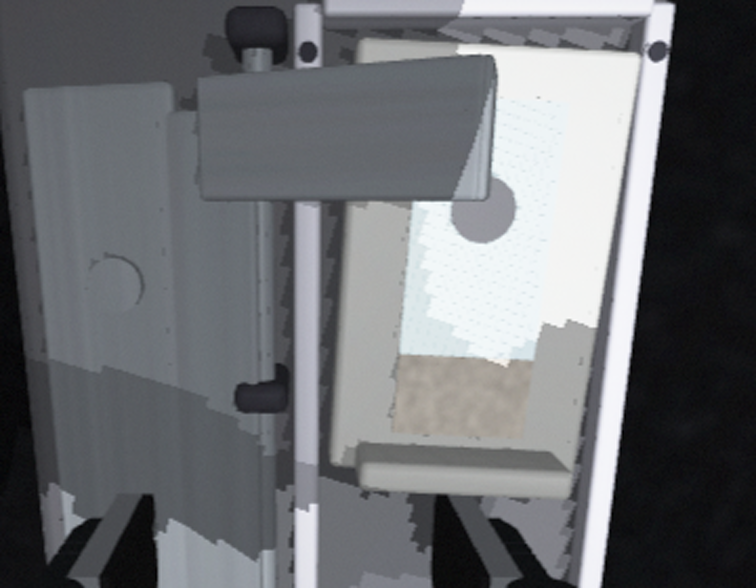

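>>> send_rows(moves=[-3,0,0,0,-4,0,-1,0,-4,0,-2,0,-4,0,-2,0])

```text
clock: 11.85
tcp_pos: [0.5059, -0.1724, 0.0298]
orientation: [-3.107, -0.441, 0.008]
contact_force: [-6.2, 6.6, 9.3]
grip_width: 0.0571
```

```bash
python3 goto.py -15 38 30
```

```text
clock 11.85 stage [-23.   31.9  29.8] f [-6.2  6.6  9.3] w 0.057100294268816826
shift [ 8.  -6.1 -0.2] turn -0.0 zaxis [-0.0052  0.0025 -1.    ]
```

>>> send_rows(moves=[3,-2,0.5,0,6,-4,0.5,0,8,-5,0.5,0,9,-5,0.5,0,9,-5,0.5,0])

```text
clock: 12.48
tcp_pos: [0.5109, -0.1698, 0.0294]
orientation: [3.111, 0.435, -0.014]
contact_force: [-12.1, -3.4, 13.7]
grip_width: 0.057
```

```bash
python3 chk.py s
```

```text
clock 12.475 stage [-17.4  32.9  29.4] f [-12.1  -3.4  13.7] w 0.057029230214106066
shift [ 2.4 -5.1  1.4] turn -0.25 zaxis [-0.0086 -0.002  -1.    ]
```

View pics/s1.png

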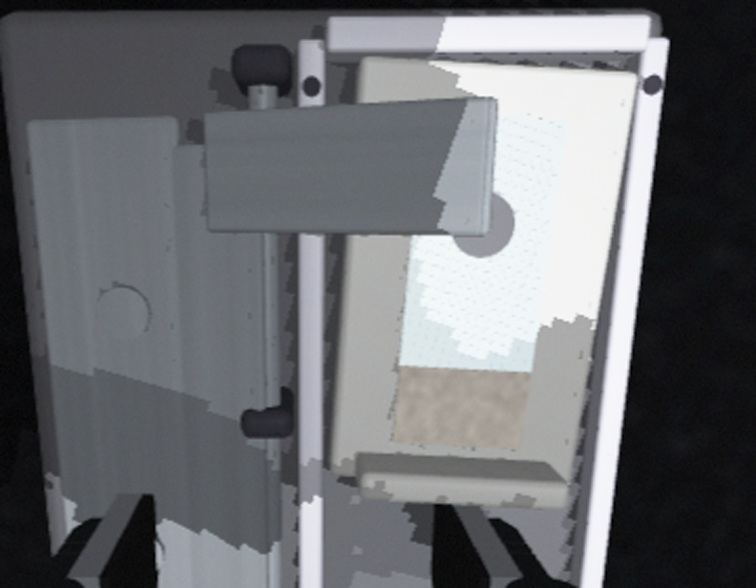

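```bash
python3 - <<'E'
from bench import r
from h import *
from goto import *
f=r.grab_frame("wrist")
for n,a,b,z in [("stopL",335,51,.034),("stopR",650,53,.034),("carrierfrontL",370,57,.032),("carrierfrontR",630,74,.032),("lipL",365,500,.044),("lipR",567,506,.044)]:
    print(n,stage(ray(f,a/2.1+180-.25,b/2.1-.25,z)).round(1))
im=f["img"][:,:,::-1]
cv2.imwrite("pics/t.png",cv2.resize(im[10:60,325:500],None,fx=4.5,fy=4.5,interpolation=2))
go(-15,33,29)
E
```

```text
stopL [74.  26.6 34. ]
stopR [ 73.4 -28.3  34. ]
carrierfrontL [73.4 20.3 32. ]
carrierfrontR [ 70.4 -26.1  32. ]
lipL [-6.  20.6 44. ]
lipR [ -7.4 -18.   44. ]
clock 12.625 stage [-17.4  33.   29.3] f [-11.6  -3.3  12.9] w 0.057394242501293935
shift [ 2.4 -0.   0.3] turn -0.25 zaxis [-0.0085 -0.0019 -1.    ]
```

View pics/t.png

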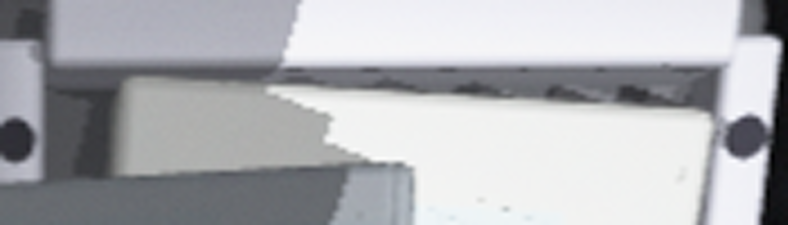

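>>> send_rows(moves=[0.5,0,0,0,1,0,0,0,1.5,0,0,0,1.5,0,0,0])

```text
clock: 13.12
tcp_pos: [0.511, -0.1698, 0.0293]
orientation: [3.111, 0.433, -0.017]
contact_force: [-13.7, -4.3, 16.9]
grip_width: 0.0572
```

```bash
python3 chk.py u
```

```text
clock 13.125 stage [-17.3  32.9  29.3] f [-13.7  -4.3  16.9] w 0.05719589031089266
shift [ 2.3 -5.1  1.2] turn -0.31 zaxis [-0.0109 -0.0021 -0.9999]
```

View pics/u1.png

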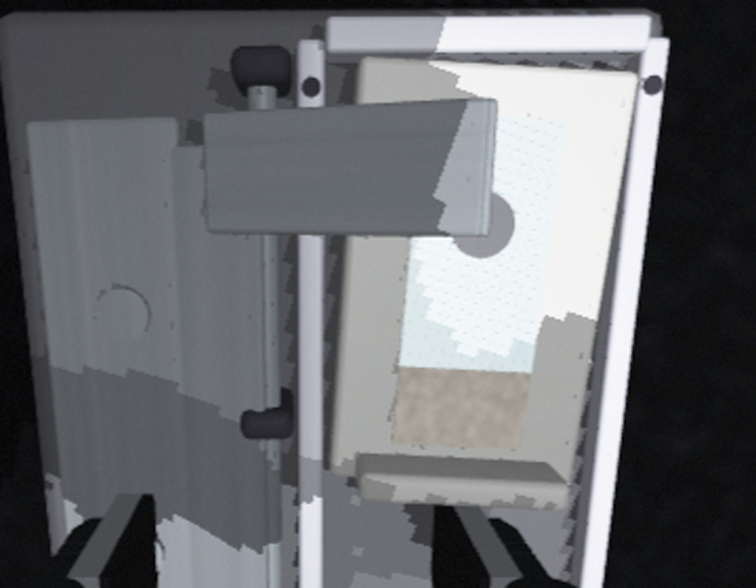

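>>> send_rows(moves=[0,0,-0.7,0,0,0,-1.2,0,0,0,-1.5,0,0,0,-1.5,0])

```text
clock: 13.72
tcp_pos: [0.511, -0.1697, 0.0302]
orientation: [3.111, 0.434, -0.017]
contact_force: [-12.7, -4.6, 10.3]
grip_width: 0.0577
```

```bash
python3 chk.py v; python3 - <<'E'
import cv2
E
```

```text
clock 13.725 stage [-17.3  33.1  30.2] f [-12.7  -4.6  10.3] w 0.057700059238875785
shift [ 2.3 -5.   2.2] turn -0.29 zaxis [-0.0109 -0.0019 -0.9999]
```

View pics/v1.png

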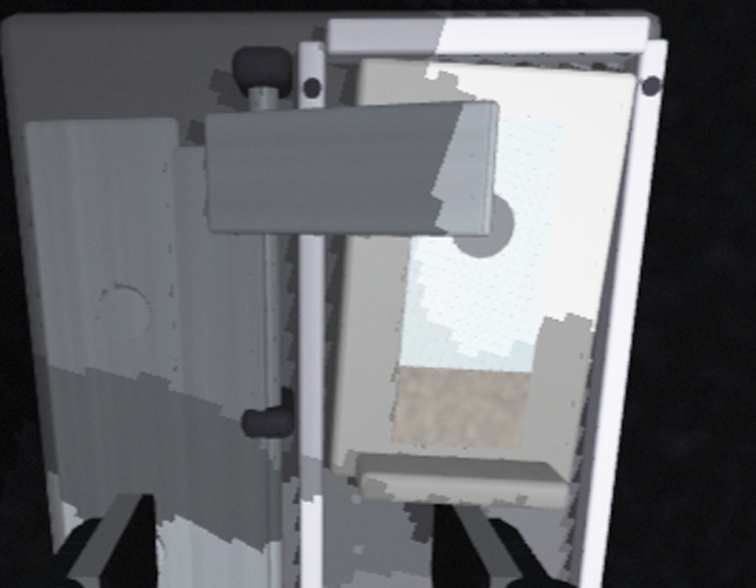

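>>> send_rows(moves=[0,2,0,0,0,4,-0.2,0,0,6,-0.4,0,0,8,-0.5,0,0,9,-0.5,0,0,9,-0.5,0])

```text
clock: 14.58
tcp_pos: [0.5134, -0.1739, 0.0304]
orientation: [-3.106, -0.437, 0.018]
contact_force: [-12.4, 6.8, 11.6]
grip_width: 0.0572
```

```bash
python3 chk.py x
```

```text
clock 14.575 stage [-16.2  28.3  30.4] f [-12.4   6.8  11.6] w 0.057225756489725985
shift [ 1.2 -9.7  2.4] turn -0.16 zaxis [-0.0121  0.0029 -0.9999]
```

View pics/x1.png

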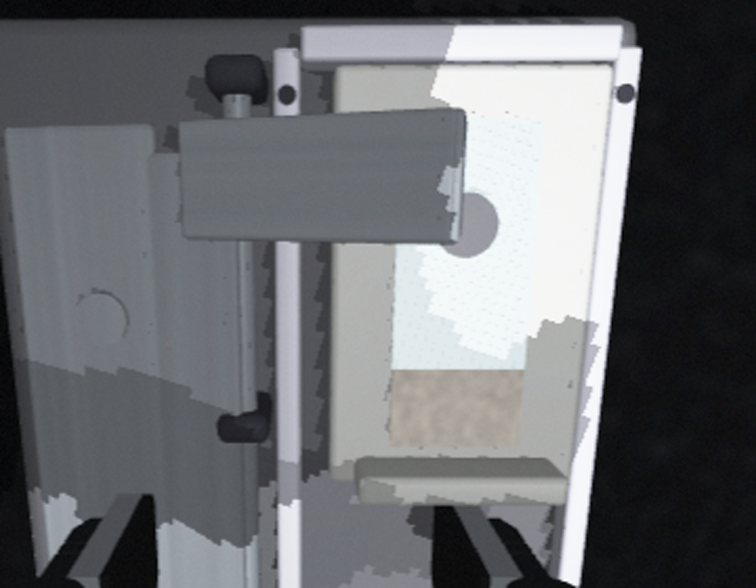

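>>> send_rows(moves=[-4,0,0,0,-9,0,0,0,-13,0,0,0,-13,0,0,0])

```text
clock: 15.18
tcp_pos: [0.5106, -0.1775, 0.0334]
orientation: [-3.11, -0.441, -0.01]
contact_force: [2.5, 6.5, 11.5]
grip_width: 0.0573
```

```bash
python3 chk.py y
```

```text
clock 15.175 stage [-19.8  25.6  33.4] f [ 2.5  6.5 11.5] w 0.05725731738103042
shift [  4.8 -12.4   5.5] turn -0.03 zaxis [ 0.0066  0.0011 -1.    ]
```

View pics/y1.png

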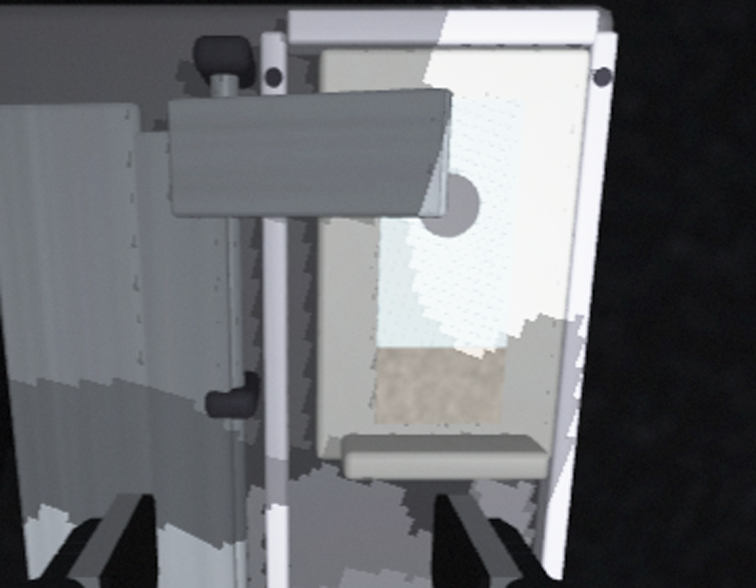

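>>> send_rows(moves=[-3,0,-4,0,-4,0,-8,0,-4,0,-12,0,-4,0,-18,0,-4,0,-30,0,-4,0,-50,0,-4,0,-80,0,-4,0,-110,0])

```text
clock: 16.27
tcp_pos: [0.5031, -0.1802, 0.1433]
orientation: [3.111, 0.439, 0.0]
contact_force: [0.2, -0.3, -0.7]
grip_width: 0.0571
```

>>> send_rows(moves=[0,0,-20,0,0,0,-20,0,0,0,-20,0,0,0,-20,0])

```text
clock: 16.77
tcp_pos: [0.5025, -0.18, 0.1608]
orientation: [-3.11, -0.439, 0.003]
contact_force: [0.2, 0.6, -0.5]
grip_width: 0.0569
```

```bash
python3 chk.py z; python3 - <<'E'
from bench import r
import cv2
cv2.imwrite("pics/zf.png",r.grab_frame("wrist")["img"][:,:,::-1])
cv2.imwrite("pics/zs.png",r.grab_frame("scene")["img"][:,:,::-1])
E
```

```text
clock 16.775 stage [-28.3  25.4 160.8] f [ 0.2  0.6 -0.5] w 0.05685916185804296
shift [ 13.5 -12.5 132.8] turn -0.09 zaxis [-1.8e-03  5.0e-04 -1.0e+00]
```

View pics/zf.png

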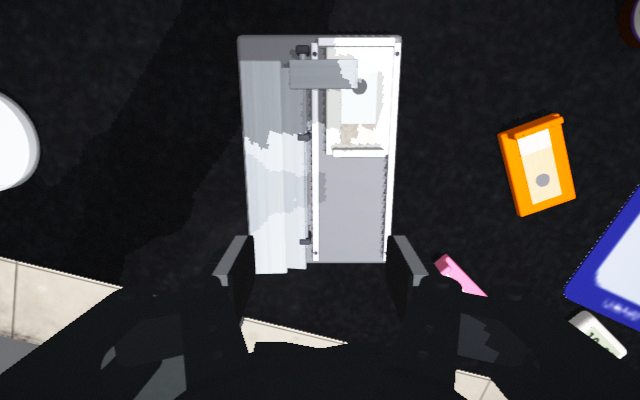

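View pics/z2.png

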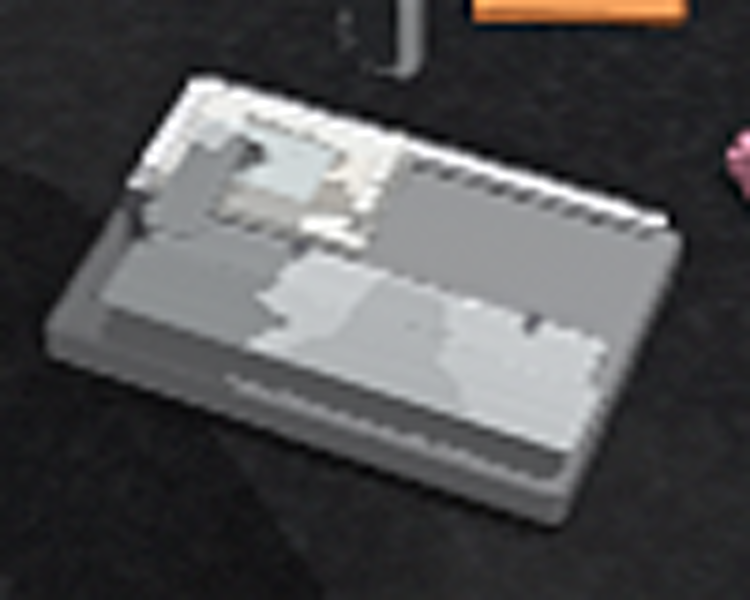

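View pics/zs.png

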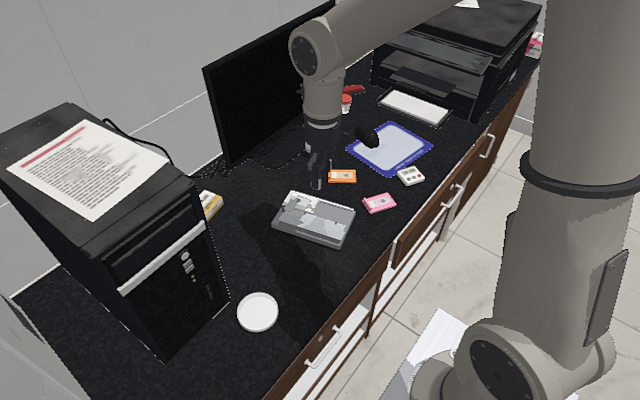

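```bash
python3 - <<'E'
from bench import r
from h import *
from goto import *
f=r.grab_frame("wrist");im=f["img"][:,:,::-1]
cv2.imwrite("pics/zz.png",cv2.resize(im[30:170,280:420],None,fx=4.2,fy=4.2,interpolation=2))
for u,v,z in [(334,156,.044),(388,156,.044),(320,46,.034),(395,46,.034)]: print(stage(ray(f,u,v,z)).round(1))
E
```

```text
[-5.2 15.7 44. ]
[ -5.3 -25.4  44. ]
[74.  26.2 34. ]
[ 73.9 -28.5  34. ]
```

View pics/zz.png

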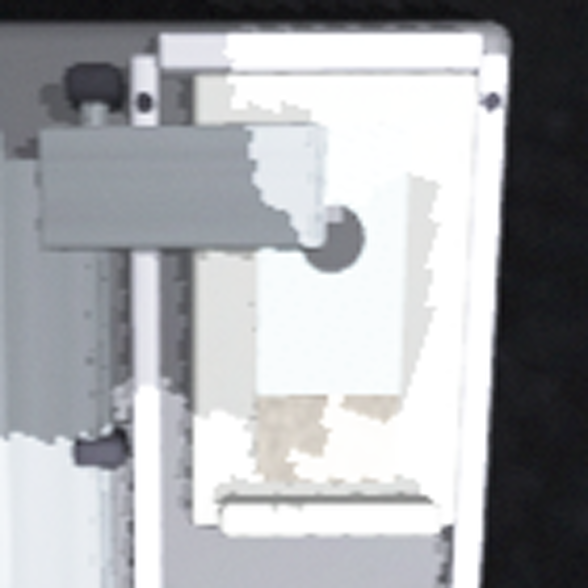

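```bash
python3 -c "
from bench import r
print(r.hand_in()); print(r.get_obs()['clock'])"
```

```text
the job is handed in; nothing more can be done
None
the job is handed in; nothing more can be done
```

I loaded the carrier and handed the job in at about 17 s. With one fingertip holding the clip's bar down, the other pushed the carrier's rear lip until it was home. I then backed off the lip before raising the tool and letting the clip close.

**Last checks before hand-in:**
- **Carrier:** it sits square and flush with the end stop, pressed towards the -y rail. The lip's rear face measured about stage x = -5.2 mm, which puts the carrier at about 35 mm.
- **Jaw:** in the pictures it is closed over the carrier. I judged the clip angle by eye and did not measure it.
- **Robot:** the gripper was about 16 cm above the worktop and the force reading was about zero.
- **Bystanders:** the last scene picture shows the dish and timer where they were. The arm hid the bottle and partly hid the vial there. I did not measure any of them, and the tool never came near any of them.

**What did not go smoothly:**
- **Bar pressed to its limit:** partway in, I pressed the bar to its limit and its drag stalled the push. The force readings reached about 24 N. I eased off, raised the tool 1–2 mm and carried on.
- **Carrier turned slightly:** it reached the stop turned by about 0.05 rad. I squared it by pushing while moving sideways.
- **Clip angle while pushing:** estimates from height and force disagreed (about 0.33 against 0.22–0.25 rad). The jaw looked open in the pictures throughout, but those lower estimates leave little margin over the 0.20–0.22 rad that was needed.

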